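# Close the culture jar snugly

## Robot

A 6-joint arm with a two-finger parallel gripper is mounted at the origin on a cart in front of the work surface, level with it; the furniture and walls round the work are solid. World frame = base frame: x ahead of the robot, y to its left, z up, the work surface at z = 0. Lengths are in mm, angles in rad, forces in N, time in s.
With the tool pointing down it reaches from about 400 to 925 mm from the base axis. Payload 12.5 kg.
Tool frame: the origin (TCP) lies where the fingers leave the gripper's body, on its centre line; the fingertips stand 78 mm ahead of it and the grasp point (between the pads) lies 59 mm ahead of it; z points along the fingers, y is the direction in which the jaws open and shut (so a half turn about z gives the same grasp; the last joint's range is limited). The gripper opens to 95 mm and grips with 3 to 60 N. Pads are 20 mm wide; open, the fingers measure 119 mm over their backs; the gripper's body (75 mm by 180 mm) begins 59 mm behind the grasp point.
Start: joints at [1.073, 0.491, 1.559, -0, 1.092, -0.106], TCP at [238.64, 577.658, 292.261] pointing down, gripper open.
Joint ranges: [-3.1, 3.1], [-0.84, 2.19], [0.05, 2.79], [-1.13, 4.28], [0.06, 2.93], [-2.69, 2.69]. Speed limits (rad/s): [2.22, 2.22, 2.79, 3.14, 3.14, 3.14].

## Interface

Orientations are given as [roll, pitch, yaw] about the fixed x, y, z axes, in that order (R = Rz(yaw) Ry(pitch) Rx(roll)).
In Python, from cell import env, viewer, ticket, search_frame gives the robot as it stands.
- The arm moves only by the shell command python3 -m inch 'ROWS'. ROWS is a JSON object of lists of equal length, an entry for each row: "hand": the opening, from 0 (shut) to 1 (fully open); "delta_pos": the shift along the tool's x, y, z in cm, a list of three; "turn": the turn about the tool's z in rad. A call has 1 to 20 rows; each row shifts and turns the commanded pose from where the row before left it, along the tool's axes as they then stand; what a row does not reach is not made up. A row lasts 1/10 s, in which the tool goes at most 50 mm and 8.59 degrees, less where a joint would pass 70% of its speed; a pose out of reach is approached as far as the arm can. A call is refused whole if a number of a shift passes 5 or a number of a turn 0.15, either way. A call with a gripper value outside its range is refused whole. The fingers move at their own pace and stop on an object; the grip force is fixed at half the most. Time passes only in rows, so rows that do not move let the fingers close. It gives the time, the measured TCP pose, the force and the opening at its end, in the units of the state.
- env.state(): the state, without advancing time (a new reading comes with each control period).
- viewer.read_camera(name): name is "scene" or "side" or "wrist"; returns (picture, depth): 384x512x3 uint8, blue, green, red; 384x512 float32, mm along the optical axis (not along the pixel's ray), 0 where there is no reading.
- viewer.get_calibration(name): a dict with "fx", "fy", "cx", "cy" (pixels), "T" (4x4, takes a point from camera to world coordinates). Camera axes: x right, y down, z forward; pixel columns grow to the right and rows downward; lengths in mm; the calibration is good to about 2 mm. A picture is of the moment at which its call begins: read the wrist's pose just before it. get_calibration takes no time and is no camera call; for the wrist camera it gives the pose at the moment of the call.
- ticket.job_done(): hands the job in, once; it reports no verdict.
Trained networks look in the newest picture that a camera, given by its name, has taken for a name from the list of things; names that differ only in an ending like _2 or _b are one class to them, and where a whole thing is asked for, a point or a joint stands for the part that bears it (a point fixed in the world has none). Each returns a list of dicts, best first, with "p" (0 to 1); they miss things now and then, are a little off and sometimes report something else, mostly with a low value. They report only what shows in the picture. A call takes as long as a camera call.
- search_frame(camera, label): "centre" ([column, row] in pixels, amid what is visible of it).
The state is a dict: "t": time; "joints": joint angles; "qvel": joint speeds; "tau": joint torques, N m; "eef_pos": TCP position; "tcp_rot": TCP orientation; "ft_force": force on the tool from outside, world axes, zero at the start; "moment": the same for the moment, N m; "opening": opening from 0.0 (shut) to 1.0 (fully open).
Only numpy, scipy, OpenCV 4.12 (cv2) and the standard library are available. Lean on these libraries where they do the work, as an engineer would, in place of code of your own. Each camera call takes 0.05 s, during which the arm holds its last target.

## Task

Stand the loose culture jar with the blue lid in the square pocket of the metal holder, fully home, so that it cannot turn. Then screw its lid down clockwise until it is snug: feel for the torque to rise once the lid meets its seal, give it a little squeeze more and stop there without overtightening. Let go and leave the jar upright in the holder; leave the other things on the bench where they are.

Things in the scene. Friction and masses are not known exactly. Their poses are not given: they have to be found in the camera images.
- jar_center (a point): Centre of the loose culture jar, half-way up, z up, x and y along the sides of its square foot. 86 mm high, 0.4 kg, upright on the bench (this point 43 mm up). Black foot 56 x 56 mm, 16 mm high; round clear body 52 mm wide; round ribbed blue lid 62 mm wide from 56 to 86 mm up, the best grip for carrying and turning. A quarter turn of the foot makes no difference.
- jar: The same jar; origin at the centre of the foot's underside, axes as jar_center. Mind on the way to it: two clear upright panels, 0.65 m high, part this bench from the one on its left, at y = -0.02 and y = 0.12 from x = 0.47 backwards; swing the arm across in front of them.
- pocket (a point): Centre of the floor of the square pocket in the fixed metal holder; z up, x and y along its sides. Holder 94 x 94 mm, 20 mm high; pocket 59 x 59 mm, 14 mm deep, floor 6 mm above the bench, a 3 mm chamfer round its mouth. The jar's foot fits with 1.5 mm to spare each side and a few hundredths of a radian of play.
- lid: The jar's screw lid, with a white line across its top along x; origin at the centre of the lid's underside, 56 mm above the jar's. It turns clockwise (from above) nearly free, 0.04 N m, for 0.4 to 1.3 rad, different each time; at the seal the torque to turn it jumps to 0.3 N m and climbs 0.6 N m a radian (holding still, about 0.15 N m less is felt). It stays where left. Snug: 0.08 to 0.42 rad past the seal (0.35 to 0.55 N m).
- thread: Threaded core hidden inside the lid, on the same axis and with the same origin. It turns with the lid until the lid meets the seal and stays behind from then on, so the angle between the two is the squeeze of the seal; beyond 0.55 rad the lid is overtightened.
- pot: White lidded pot, a bystander standing further back; leave it alone. Origin at the centre of its underside.
- red_vial: Vial with a red cap, a bystander standing further back; leave it alone. Origin at the centre of its underside.
- black_vial: Vial with a black cap, a bystander standing further back; leave it alone. Origin at the centre of its underside.
- forceps: Steel forceps, a bystander standing further back; leave it alone. Origin at the centre of its underside.
- marker: Blue marker, a bystander standing further back; leave it alone. Origin at the centre of its underside.

How it is judged:
By the outcome, as a careful person would: the job done as asked, in the order asked, and still so for the second after the job is handed in, with the robot touching nothing.
It also fails if it takes over 59 s, if anything falls off the work surface, if the arm or the gripper's body presses on something with over 40 N, if the wrist force passes 120 N, or if a joint passes its speed limit or range.

## Working session

There is one attempt and no reset: what is moved stays moved. The work goes in short steps, Python scripts to look and compute and a shell command to move; the robot and the scene stay as the last step left them, time stands still between calls to the robot, and variables do not carry over. Pictures are saved under pics/ and viewed, and the job is handed in when it is done.

```bash
mkdir -p pics; ls; cat > h.py <<'E'
import numpy as np,cv2
from cell import env,viewer,ticket,search_frame
def proj(cam,depth,u,v,K=None):
    K=K or viewer.get_calibration(cam)
    d=depth[int(v),int(u)]
    p=np.array([(u-K["cx"])*d/K["fx"],(v-K["cy"])*d/K["fy"],d,1]);return (np.array(K["T"])@p)[:3]
def cloud(cam,depth,K=None):
    K=K or viewer.get_calibration(cam)
    v,u=np.mgrid[:384,:512]
    P=np.stack([(u-K["cx"])*depth/K["fx"],(v-K["cy"])*depth/K["fy"],depth,np.ones_like(depth)],-1)
    return (P@np.array(K["T"]).T)[...,:3]
E
python3 - <<'E'
from h import *
s=env.state();print({k:np.round(v,3).tolist() for k,v in s.items()})
for c in ["scene","side"]:
    im,d=viewer.read_camera(c);cv2.imwrite(f"pics/{c}0.png",im);np.save(f"pics/{c}0.npy",d)
    print(c,np.round(viewer.get_calibration(c)["T"],2).tolist())
    for l in ["jar","lid","pocket","pot"]:
        for r in search_frame(c,l)[:2]:
            u,v=r["centre"];print(l,r,proj(c,d,u,v).round(1))
E
```

```text
pics
{'t': 0.0, 'joints': [1.073, 0.492, 1.559, 0.0, 1.092, -0.106], 'qvel': [0.0, 0.001, -0.001, 0.0, 0.0, 0.0], 'tau': [-0.001, -61.263, -25.818, 0.069, 0.048, -0.0], 'eef_pos': [238.558, 577.515, 291.643], 'tcp_rot': [-3.14, -0.0, 2.75], 'ft_force': [-0.043, -0.234, -0.784], 'moment': [-0.004, 0.0, -0.004], 'opening': 0.999}
scene [[0.59, -0.56, 0.59, 125.06], [-0.81, -0.39, 0.44, -719.12], [-0.02, -0.73, -0.68, 644.9], [0.0, 0.0, 0.0, 1.0]]
jar {'centre': [231.4, 252.4], 'p': 0.93} [ 472.5 -398.3   78.7]
lid {'centre': [231.5, 239.3], 'p': 0.94} [ 490.7 -384.3   84. ]
lid {'centre': [246.5, 168.2], 'p': 0.39} [ 685.9 -263.9   42.2]
pot {'centre': [247.1, 167.8], 'p': 0.94} [ 690.1 -262.2   39.6]
side [[0.34, -0.72, 0.61, 54.51], [-0.94, -0.25, 0.23, -568.81], [-0.01, -0.65, -0.76, 763.47], [0.0, 0.0, 0.0, 1.0]]
jar {'centre': [244.5, 246.3], 'p': 0.81} [ 472.2 -384.7   86. ]
lid {'centre': [245.8, 239.6], 'p': 0.96} [ 487.7 -381.4   85.1]
pocket {'centre': [165.1, 216.1], 'p': 0.97} [ 539.2 -170.1    4.7]
pot {'centre': [225.9, 164.3], 'p': 0.84} [ 695.2 -252.8   43.5]
```

View pics/scene0.png

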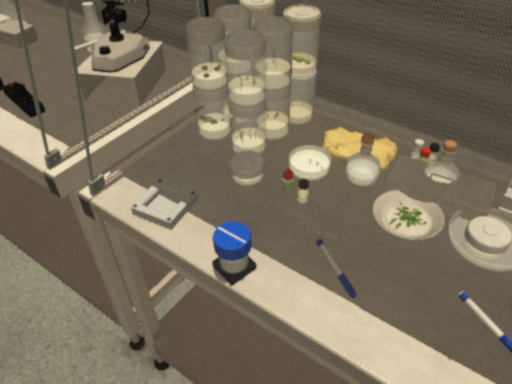

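View pics/side0.png

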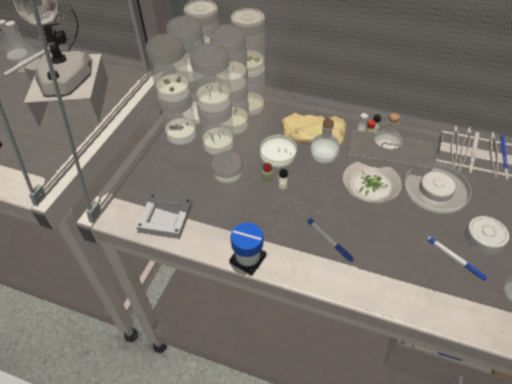

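The scene and side views agree: the blue-lidded jar is at (232,245) in scene, on the near edge of the bench, and the holder is at (165,203) in scene, left of it and near the panels. I'll measure both from the depth.

```bash
python3 - <<'E'
from h import *
for c in ["scene","side"]:
    im=cv2.imread(f"pics/{c}0.png");d=np.load(f"pics/{c}0.npy");P=cloud(c,d)
    ok=d>0
    b=im.astype(int)
    x,y,z=P[...,0],P[...,1],P[...,2]
    near=ok&(np.hypot(x-487,y+383)<70)
    blue=near&(z>81)
    q=P[blue];(cc,r)=cv2.minEnclosingCircle(q[:,:2].astype(np.float32));print(c,"lid",len(q),q[:,2].mean(),cc,r)
    # white line
    w=near&(z>78)&(b[...,2]>110)
    q=P[w]
    if len(q)>5:
        m=q[:,:2].mean(0);_,_,V=np.linalg.svd(q[:,:2]-m);print(" line",len(q),m,np.degrees(np.arctan2(V[0,1],V[0,0])))
    f=near&(z>8)&(z<22);q=P[f][:,:2].astype(np.float32);print(" foot",len(q),cv2.minAreaRect(q))
    bench=ok&(np.hypot(x-540,y+170)<120)&(z<8);print(" bench z",np.median(z[bench]))
    h=ok&(np.hypot(x-540,y+170)<75)&(z>14)&(z<26);q=P[h][:,:2].astype(np.float32);print(" holder",len(q),np.median(z[h]),cv2.minAreaRect(q))
    h8=(h*255).astype(np.uint8)
    out=np.hstack([cv2.resize(im[160:310,120:300],None,fx=2.2,fy=2.2),cv2.resize(cv2.cvtColor(((h|f|blue)*255).astype(np.uint8),8)[160:310,120:300],None,fx=2.2,fy=2.2)])
    cv2.imwrite(f"pics/{c}m.png",out)
E
```

```text
scene lid 896 85.82469849401699 (497.7090148925781, -379.06146240234375) 32.261505126953125
 line 111 [ 496.09021993 -375.65360662] -84.16824489941429
 foot 367 ((496.9390869140625, -378.56866455078125), (57.16645812988281, 56.722660064697266), 77.28691101074219)
 bench z -2.2465111279484518
 holder 1146 19.801397338392405 ((537.8784790039062, -170.56057739257812), (98.44667053222656, 97.38972473144531), 8.774516105651855)
side lid 707 85.41259197699054 (497.1568908691406, -378.7731018066406) 31.692415237426758
 line 99 [ 497.30659049 -376.26117376] -86.11951650456709
 foot 265 ((497.390869140625, -378.8469543457031), (55.65991973876953, 58.25252914428711), 76.535888671875)
 bench z -20.941533758900164
 holder 1035 19.55172215816583 ((538.4607543945312, -170.49757385253906), (97.85552978515625, 95.94882202148438), 8.994281768798828)
```

```bash
python3 -c "
from h import *
T=np.array(viewer.get_calibration('wrist')['T']);s=env.state()
from scipy.spatial.transform import Rotation as R
Rt=R.from_euler('xyz',s['tcp_rot']).as_matrix();print(Rt.round(2),Rt.T@(T[:3,3]-s['eef_pos']),(Rt.T@T[:3,:3]).round(2))
im,d=viewer.read_camera('wrist');cv2.imwrite('pics/w0.png',im);P=cloud('wrist',d);print(P[d>0][:,2].max(),P[d>0].min(0))"
python3 -m inch '{"hand":[1,1,1,1,1],"delta_pos":[[0,-4.3,0],[0,-4.3,0],[0,-4.3,0],[0,-4.3,0],[0,-4.3,0]],"turn":[0,0,0,0,0]}'
```

```text
[[-0.92  0.38  0.  ]
 [ 0.38  0.92  0.  ]
 [-0.    0.   -1.  ]] [ 80.79561306  -0.15708679 -92.25127027] [[ 0.   -0.96 -0.29]
 [ 1.    0.    0.  ]
 [-0.   -0.29  0.96]]
337.1638143165295 [-489.39360334 -654.96156927 -809.63300446]
t: 1.05
eef_pos: [155.8, 377.4, 292.2]
tcp_rot: [3.141, 0.0, 2.75]
ft_force: [0.7, -0.1, 0.3]
opening: 0.998
```

View pics/w0.png

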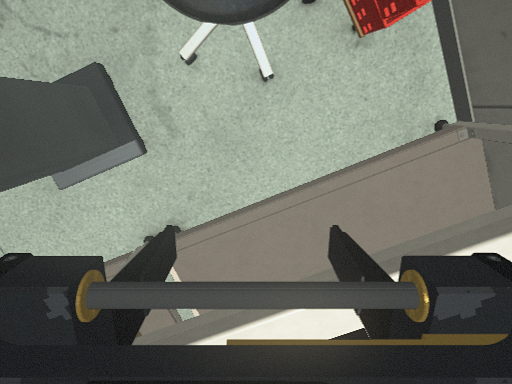

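The wrist view shows the floor and the bench edge, with nothing near the fingers. The camera sits on the tool's +x side, so I'll turn that side toward the base before swinging past the panels.

```bash
python3 -m inch '{"hand":[1,1,1,1,1,1,1,1,1,1,1],"delta_pos":[[0,0,0],[0,0,0],[0,0,0],[0,0,0],[0,0,0],[0,0,0],[0,0,0],[0,0,0],[0,0,0],[0,0,0],[0,0,0]],"turn":[-0.143,-0.143,-0.143,-0.143,-0.143,-0.143,-0.143,-0.143,-0.143,-0.143,-0.143]}'
python3 -c "
from h import *
s=env.state();print(s['joints'],s['tcp_rot'],s['eef_pos'])"
```

```text
t: 2.15
eef_pos: [156.5, 378.9, 292.4]
tcp_rot: [-3.142, 0.0, -1.955]
ft_force: [-0.1, -0.4, -0.3]
opening: 1.0
[ 1.01759974e+00  1.83775925e-01  2.05017434e+00  1.16586156e-05
  9.07214649e-01 -1.74026950e+00] [-3.14152957e+00  4.23164759e-04 -1.95452691e+00] [156.54750429 378.94260204 292.37373971]
```

```bash
python3 -m inch '{"hand":[1,1,1,1,1,1,1,1,1,1,1,1,1,1,1,1],"delta_pos":[[0.27,-4.67,0],[0.27,-4.67,0],[0.27,-4.67,0],[0.27,-4.67,0],[0.27,-4.67,0],[0.27,-4.67,0],[0.27,-4.67,0],[0.27,-4.67,0],[0.27,-4.67,0],[0.27,-4.67,0],[0.27,-4.67,0],[0.27,-4.67,0],[0.27,-4.67,0],[0.27,-4.67,0],[0.27,-4.67,0],[0.27,-4.67,0]],"turn":[0.1144,0.1144,0.1144,0.1144,0.1144,0.1144,0.1144,0.1144,0.1144,0.1144,0.1144,0.1144,0.1144,0.1144,0.1144,0.1144]}'
```

```text
t: 3.75
eef_pos: [325.8, -248.8, 292.4]
tcp_rot: [-3.142, 0.001, 2.488]
ft_force: [0.3, 0.0, 0.7]
opening: 1.004
```

```bash
python3 -m inch '{"hand":[1,1,1,1,1],"delta_pos":[[-4.3,0,0],[-4.3,0,0],[-4.3,0,0],[-4.3,0,0],[-4.3,0.1,0]],"turn":[0,0,0,0,0]}'
python3 - <<'E'
from h import *
print(env.state()['eef_pos'])
K=viewer.get_calibration('wrist')
im,d=viewer.read_camera('wrist');cv2.imwrite('pics/w1.png',im);P=cloud('wrist',d,K);np.save('pics/w1P.npy',P)
x,y,z=P[...,0],P[...,1],P[...,2];near=(d>0)&(np.hypot(x-497,y+379)<60)
q=P[near&(z>80)];print(len(q),q[:,2].mean(),cv2.minEnclosingCircle(q[:,:2].astype(np.float32)))
w=near&(z>78)&(im[...,2]>110);q=P[w][:,:2];m=q.mean(0);V=np.linalg.svd(q-m)[2][0];print('line',m,np.arctan2(V[1],V[0]))
q=P[near&(z>8)&(z<22)][:,:2].astype(np.float32);print(cv2.minAreaRect(q))
E
```

```text
t: 4.25
eef_pos: [499.8, -377.2, 292.2]
tcp_rot: [3.142, 0.0, 2.492]
ft_force: [0.2, -1.0, 1.5]
opening: 1.001
[ 499.80902093 -377.24832898  292.15967227]
44006 298.0981152745921 ((487.3048400878906, -370.74267578125), 58.49726867675781)
line [ 486.24421888 -378.33863066] -2.139660917539775
((476.1204528808594, -372.4201965332031), (58.70790481567383, 22.68194007873535), 62.97943878173828)
```

View pics/w1.png

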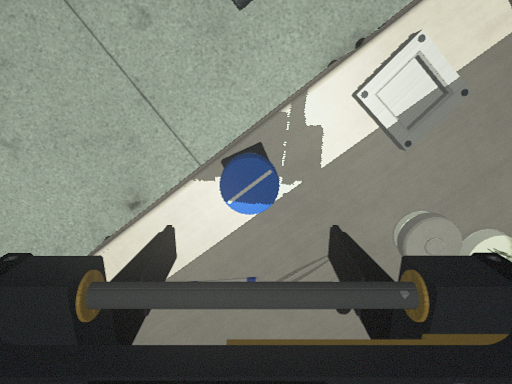

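The wrist view shows the jar lid at (250,183) and the holder at (415,85). I'll measure both again, leaving out the gripper's own pixels.

```bash
python3 - <<'E'
from h import *
im=cv2.imread('pics/w1.png');P=np.load('pics/w1P.npy')
x,y,z=P[...,0],P[...,1],P[...,2];near=(np.hypot(x-497,y+379)<60)
q=P[near&(z>81)&(z<92)];print(len(q),q[:,2].mean(),cv2.minEnclosingCircle(q[:,:2].astype(np.float32)))
w=near&(z>78)&(z<92)&(im[...,2]>110);q=P[w][:,:2];m=q.mean(0);V=np.linalg.svd(q-m)[2][0];print('line',len(q),m,np.arctan2(V[1],V[0]))
n2=np.hypot(x-538,y+170.5)<80
q=P[n2&(z>14)&(z<26)];print(len(q),np.median(q[:,2]),cv2.minAreaRect(q[:,:2].astype(np.float32)))
E
```

```text
2733 85.66401881245064 ((497.5885925292969, -379.5369567871094), 31.792348861694336)
line 238 [ 498.45458677 -385.14170777] -1.564909336870396
4624 19.85583030928811 ((537.4306640625, -171.48448181152344), (94.83769989013672, 95.14948272705078), 8.758621215820312)
```

```bash
python3 -m inch '{"hand":[1,1,1,1,1,1,0,0,0,0,0,0,0,0],"delta_pos":[[0.06,-0.3,0],[0,0,4.5],[0,0,4.5],[0,0,4.2],[0,0,3],[0,0,0],[0,0,0],[0,0,0],[0,0,0],[0,0,0],[0,0,0],[0,0,0],[0,0,0],[0,0,0]],"turn":[0,0,0,0,0,0,0,0,0,0,0,0,0,0]}'
python3 -c "
from h import *
s=env.state();print(s)"
```

```text
t: 5.7
eef_pos: [496.4, -378.3, 131.0]
tcp_rot: [-3.141, 0.001, 2.492]
ft_force: [-1.7, 0.5, 6.8]
opening: 0.649
{'t': 5.7, 'joints': array([-7.56986168e-01,  6.79764538e-01,  1.70273887e+00, -1.25347164e-05,
        7.58048736e-01, -1.67864592e+00]), 'qvel': array([-0.00011201, -0.00212987, -0.00176886, -0.0002871 , -0.00028193,
        0.00116108]), 'tau': array([ 3.76412747e-01, -6.19906139e+01, -1.78518927e+01,  1.13383373e-01,
       -2.50577386e-01,  1.03440168e-02]), 'eef_pos': array([ 496.43121722, -378.33863634,  130.97123931]), 'tcp_rot': array([-3.14147208e+00,  1.03353242e-03,  2.49246524e+00]), 'ft_force': array([-1.72061683,  0.47702343,  6.81322987]), 'moment': array([ 0.05741231,  0.26166316, -0.01734818]), 'opening': 0.6488728776543976}
```

```bash
python3 -m inch '{"hand":[0,0,0,0,0,0,0,0,0,0,0,0,0,0,0,0,0],"delta_pos":[[0,0,-1],[0,0,-2],[0,0,-3],[0,0,-2],[0.94,1.9,0],[1.57,3.17,0],[1.57,3.17,0],[1.57,3.17,0],[1.57,3.17,0],[1.24,2.53,0],[0.94,1.9,0],[0,0,0],[0,0,0],[0,0,0],[0,0,0],[0,0,0],[0,0,0]],"turn":[0,0,0,0,0,0,0,0,0,0,0,-0.096,-0.096,-0.096,-0.095,0,0]}'
python3 - <<'E'
from h import *
s=env.state();print(s['eef_pos'],s['tcp_rot'],s['ft_force'],s['moment'])
for c in ["scene","side","wrist"]:
    K=viewer.get_calibration(c)
    im,d=viewer.read_camera(c);cv2.imwrite(f"pics/{c}2.png",im);np.save(f"pics/{c}2.npy",d);P=cloud(c,d,K);np.save(f"pics/{c}2P.npy",P)
    x,y,z=P[...,0],P[...,1],P[...,2]
    n=(d>0)&(np.hypot(x-538,y+170.5)<60)
    q=P[n&(z>77)&(z<103)][:,:2].astype(np.float32)
    if len(q)>10: print(c,"foot",len(q),cv2.minAreaRect(q))
    q=P[(d>0)&(np.hypot(x-538,y+170.5)<75)&(z>14)&(z<26)][:,:2].astype(np.float32)
    if len(q)>10: print(c,"holder",len(q),cv2.minAreaRect(q))
a=[cv2.resize(cv2.imread(f"pics/{c}2.png")[80:310,80:300],None,fx=1.8,fy=1.8) for c in ["scene","side"]]
cv2.imwrite("pics/ss2.png",np.hstack(a))
E
```

```text
t: 7.4
eef_pos: [536.0, -169.2, 209.8]
tcp_rot: [3.141, -0.001, 2.873]
ft_force: [-0.0, 0.3, -3.4]
opening: 0.649
[ 536.04095391 -169.22911824  209.82568314] [ 3.14124585e+00 -1.00101622e-03  2.87294219e+00] [-0.02983395  0.31108883 -3.44809265] [ 0.00613903 -0.04024921  0.04992087]
scene foot 466 ((536.017578125, -168.96102905273438), (56.17110824584961, 57.640323638916016), 9.067401885986328)
scene holder 1054 ((537.82080078125, -170.40618896484375), (97.65727996826172, 96.8587417602539), 9.142501831054688)
side foot 365 ((535.9314575195312, -170.2360076904297), (56.03485107421875, 56.44293212890625), 8.94924259185791)
side holder 845 ((537.6530151367188, -170.6998291015625), (98.33489227294922, 95.5408935546875), 9.125263214111328)
wrist foot 1328 ((526.8273315429688, -171.7401885986328), (35.4170036315918, 56.091522216796875), 8.699944496154785)
wrist holder 3495 ((537.7820434570312, -171.64488220214844), (94.4969482421875, 94.12328338623047), 8.924171447753906)
```

View pics/ss2.png

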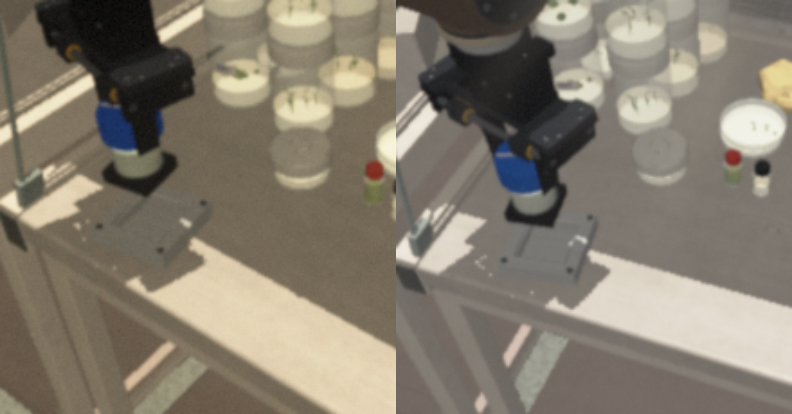

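View pics/wrist2.png

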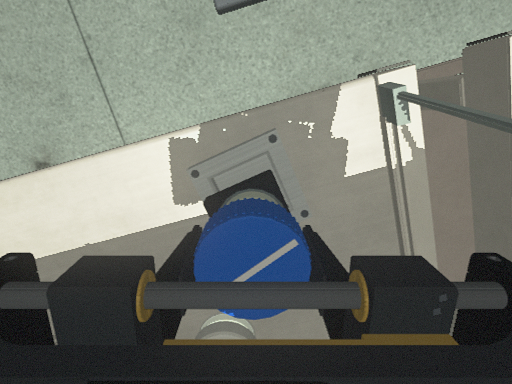

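The foot and the holder agree in yaw (9.0° and 9.1°). The foot is about 1.5 mm short in x and 1.2 mm high in y, so I'll correct that and descend.

```bash
python3 -m inch '{"hand":[0,0,0,0,0],"delta_pos":[[-0.18,-0.08,2],[0,0,2],[0,0,1.5],[0,0,0],[0,0,0]],"turn":[0,0,0,0,0]}'
python3 -m inch '{"hand":[0,0,0,0],"delta_pos":[[0,0,0.3],[0,0,0.2],[0,0,0.2],[0,0,0]],"turn":[0,0,0,0]}'
```

```text
t: 8.05
eef_pos: [538.0, -171.2, 155.4]
tcp_rot: [3.141, -0.0, 2.875]
ft_force: [0.9, -0.0, -3.1]
opening: 0.649
t: 8.45
eef_pos: [537.8, -171.4, 150.0]
tcp_rot: [-3.141, 0.001, 2.875]
ft_force: [-6.3, 0.4, 16.6]
opening: 0.648
```

Contact at the chamfer, pushing toward −x. I'll shift about 1 mm in −x and continue gently.

```bash
python3 -m inch '{"hand":[0,0,0],"delta_pos":[[0.1,-0.03,0],[0,0,0.1],[0,0,0]],"turn":[0,0,0]}'; python3 -c "
from h import *
s=env.state();print(s['moment'],s['ft_force'])"
```

```text
t: 8.75
eef_pos: [537.0, -171.4, 149.5]
tcp_rot: [-3.141, 0.002, 2.875]
ft_force: [-6.0, 0.7, 20.1]
opening: 0.649
[ 0.3002384   1.02277749 -0.00258716] [-6.00544451  0.69197618 20.0553599 ]
```

```bash
cat > m.py <<'E'
from h import *
import sys
tag=sys.argv[1]
s=env.state();print(s['eef_pos'],s['tcp_rot'])
o=[]
for c in ["scene","side","wrist"]:
    K=viewer.get_calibration(c)
    im,d=viewer.read_camera(c);cv2.imwrite(f"pics/{c}{tag}.png",im);P=cloud(c,d,K);np.save(f"pics/{c}{tag}P.npy",P)
    if c!="wrist": o.append(cv2.resize(im[130:240,100:230],None,fx=3,fy=3,interpolation=cv2.INTER_CUBIC))
    else: o.append(cv2.resize(im[90:350,150:350],None,fx=1.269,fy=1.269)[:330])
cv2.imwrite(f"pics/m{tag}.png",cv2.resize(np.hstack(o),None,fx=.77,fy=.77))
E
python3 m.py 3
```

```text
[ 537.00770494 -171.41866161  149.50147285] [-3.14103569e+00  2.46001960e-03  2.87544146e+00]
```

View pics/m3.png

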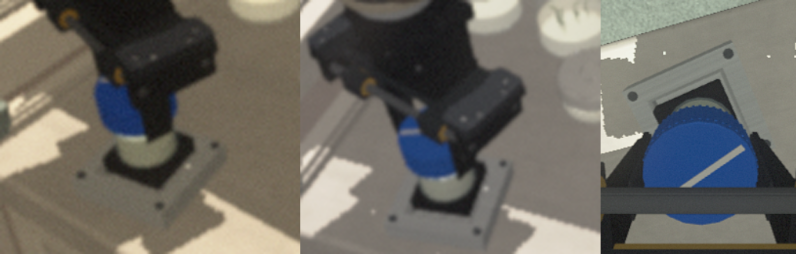

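The foot looks roughly centred over the pocket but still high. I'll use the depth for its height, tilt and offset.

```bash
cat > n.py <<'E'
import numpy as np,cv2,sys
tag=sys.argv[1];zc=float(sys.argv[2])
a=np.radians(9.0);u=np.array([np.cos(a),np.sin(a)]);w=np.array([-np.sin(a),np.cos(a)])
for c in ["scene","side","wrist"]:
    P=np.load(f"pics/{c}{tag}P.npy");x,y,z=P[...,0],P[...,1],P[...,2]
    dx=P[...,:2]-[537.7,-170.7];U=dx@u;W=dx@w
    # holder
    H=(abs(U)<55)&(abs(W)<55)&(np.maximum(abs(U),abs(W))>33)&(abs(z-20)<5)
    q=P[H]; hr=cv2.minAreaRect(q[:,:2].astype(np.float32)); A=np.c_[U[H],W[H],np.ones(H.sum())];ph=np.linalg.lstsq(A,q[:,2],rcond=None)[0]
    F=(abs(U)<34)&(abs(W)<34)&(z>zc-6)&(z<zc+6)
    if F.sum()<20: print(c,"no foot");continue
    fr=cv2.minAreaRect(P[F][:,:2].astype(np.float32))
    F2=F&(np.hypot(U,W)>27)&(abs(z-np.median(z[F]))<4);A=np.c_[U[F2],W[F2],np.ones(F2.sum())];pf=np.linalg.lstsq(A,P[F2][:,2],rcond=None)[0]
    print(c,"holder",np.round(hr[0],1),round(hr[2],1),"plane",ph.round(3),"| foot",F.sum(),np.round(fr[0],1),np.round(fr[1],1),round(fr[2],1),"plane",pf.round(3),"med",np.median(z[F]).round(1),"U",U[F].min().round(1),U[F].max().round(1),"W",W[F].min().round(1),W[F].max().round(1))
E
python3 n.py 3 34
```

```text
scene holder [ 537.  -170.6] 8.5 plane [7.000e-03 5.000e-03 2.005e+01] | foot 271 [ 539.6 -171.4] [58.7 57.1] 9.0 plane [2.5000e-02 1.1000e-02 3.4096e+01] med 34.2 U -27.6 31.1 W -29.6 27.5
side holder [ 537.5 -171.4] 9.5 plane [ 6.0000e-03 -0.0000e+00  1.9794e+01] | foot 217 [ 538.5 -172. ] [56.5 56.2] 8.2 plane [3.500e-02 2.600e-02 3.451e+01] med 34.1 U -27.8 28.5 W -29.6 26.8
wrist holder [ 537.7 -171.8] 8.8 plane [2.0000e-03 1.0000e-03 1.9877e+01] | foot 1061 [ 526.9 -173.8] [31.3 55.7] 9.1 plane [ 8.5000e-02 -6.0000e-03  3.5446e+01] med 33.9 U -26.8 4.5 W -29.3 26.5
```

The foot sits about 1.3 mm too far along +x and 0.7 mm low in y, and it is slightly tilted up on the +x side. I'll lift, shift and retry.

```bash
python3 -m inch '{"hand":[0,0,0,0,0,0],"delta_pos":[[0,0,-0.3],[0.15,0.01,0],[0,0,0.2],[0,0,0.2],[0,0,0.2],[0,0,0]],"turn":[0,0,0,0,0,0]}'; python3 -c "
from h import *
s=env.state();print(s['moment'],s['ft_force'])"
```

```text
t: 9.5
eef_pos: [535.3, -170.6, 143.6]
tcp_rot: [3.141, -0.001, 2.875]
ft_force: [-0.4, -0.1, -3.2]
opening: 0.647
[ 0.00437752  0.01353671 -0.01843451] [-0.35051904 -0.14305517 -3.22231879]
```

It dropped in freely. I'll lower it to the floor.

```bash
python3 -m inch '{"hand":[0,0,0],"delta_pos":[[0,0,0.25],[0,0,0.2],[0,0,0]],"turn":[0,0,0]}'; python3 -m inch '{"hand":[0,0,0],"delta_pos":[[0,0,0.15],[0,0,0.1],[0,0,0]],"turn":[0,0,0]}';python3 -c "
from h import *
s=env.state();print(s['moment'],s['ft_force'])"
```

```text
t: 9.8
eef_pos: [535.3, -170.6, 139.4]
tcp_rot: [3.141, -0.0, 2.875]
ft_force: [-0.4, -0.4, -2.8]
opening: 0.647
t: 10.1
eef_pos: [535.4, -170.7, 137.2]
tcp_rot: [3.141, -0.0, 2.875]
ft_force: [0.0, 0.1, -2.4]
opening: 0.648
[-0.01232129 -0.02342305  0.03254614] [ 0.03963775  0.1068639  -2.35271443]
```

```bash
python3 -m inch '{"hand":[0,0,0],"delta_pos":[[0,0,0.1],[0,0,0.1],[0,0,0]],"turn":[0,0,0]}';python3 -c "
from h import *
s=env.state();print(s['moment'],s['ft_force'])"; python3 m.py 4; python3 n.py 4 22
```

```text
t: 10.4
eef_pos: [535.4, -170.7, 136.9]
tcp_rot: [-3.141, 0.001, 2.875]
ft_force: [-5.6, 2.3, 16.3]
opening: 0.647
[ 0.4119813   1.02467683 -0.04475785] [-5.63404674  2.33405817 16.310047  ]
[ 535.43091124 -170.68286079  136.87315096] [-3.14142229e+00  1.21373995e-03  2.87549445e+00]
scene holder [ 537.7 -170.2] 8.9 plane [6.000e-03 5.000e-03 2.003e+01] | foot 381 [ 537.6 -170.5] [67.5 68. ] 9.7 plane [3.0000e-03 1.5000e-02 2.0563e+01] med 20.9 U -33.9 33.9 W -33.8 34.0
side holder [ 537.1 -170.9] 9.1 plane [1.0000e-03 3.0000e-03 1.9742e+01] | foot 322 [ 537.7 -170.9] [67.7 67.7] 8.8 plane [-1.0000e-03  5.0000e-03  2.0404e+01] med 20.8 U -34.0 33.7 W -34.0 33.8
wrist holder [ 537.5 -171.7] 8.9 plane [2.000e-03 1.000e-03 1.988e+01] | foot 2145 [ 531.4 -171.7] [55.2 68. ] 8.9 plane [-8.0000e-03 -0.0000e+00  1.9823e+01] med 20.3 U -34.0 21.2 W -34.0 34.0
```

View pics/m4.png

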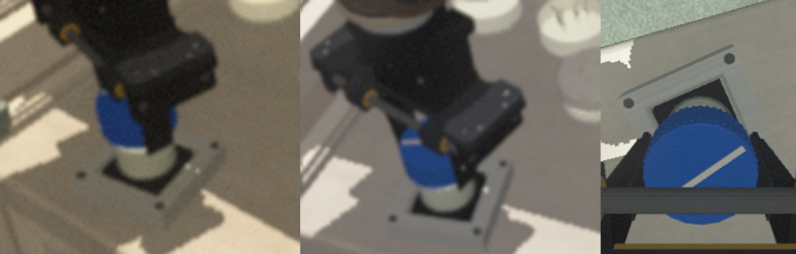

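The foot top is at about 21–22 mm and the floor pushes back, so the jar is home. I'll release to let it settle, then re-centre on the lid before turning it.

```bash
python3 -m inch '{"hand":[0,0.85,0.85,0.85,0.85],"delta_pos":[[0,0,-0.15],[0,0,0],[0,0,0],[0,0,0],[0,0,0]],"turn":[0,0,0,0,0]}'; python3 m.py 5; python3 - <<'E'
from h import *
for c in ["scene","side","wrist"]:
    P=np.load(f"pics/{c}5P.npy");im=cv2.imread(f"pics/{c}5.png").astype(int);x,y,z=P[...,0],P[...,1],P[...,2]
    b=(np.hypot(x-537,y+171)<45)&(z>50)&(z<97)&(im[...,0]>im[...,2]+50)
    q=P[b];t=q[q[:,2]>88]
    print(c,len(q),cv2.minEnclosingCircle(q[:,:2].astype(np.float32)),len(t),t[:,2].mean() if len(t) else 0)
    w=(np.hypot(x-537,y+171)<33)&(abs(z-92)<4)&(im.min(-1)>100)
    if w.sum()>8:
        m=P[w][:,:2].mean(0);V=np.linalg.svd(P[w][:,:2]-m)[2][0];print(' line',w.sum(),m,np.arctan2(V[1],V[0]))
    t=b&(z>88)
    A=np.c_[x[t],y[t],np.ones(t.sum())];print(' plane',np.linalg.lstsq(A,z[t],rcond=None)[0].round(3))
E
```

```text
t: 11.05
eef_pos: [535.4, -170.7, 136.6]
tcp_rot: [3.141, -0.0, 2.875]
ft_force: [-0.1, -0.1, -0.2]
opening: 0.843
[ 535.43327274 -170.66974601  136.58072113] [ 3.14147062e+00 -7.50990439e-05  2.87539509e+00]
scene 281 ((519.913330078125, -171.38253784179688), 25.76600456237793) 121 91.73810771010712
 plane [5.0000e-03 2.1000e-02 9.2504e+01]
side 364 ((535.6444702148438, -171.832275390625), 31.08116340637207) 217 91.58299226332284
 line 9 [ 530.34654506 -155.05118148] 1.9348319517759103
 plane [5.0000e-03 1.8000e-02 9.1709e+01]
wrist 8011 ((536.1240844726562, -170.73519897460938), 31.366775512695312) 6760 91.66199806806954
 line 484 [ 532.9823945  -162.56343221] 1.90523824754017
 plane [ 9.000e-03 -4.000e-03  8.618e+01]
```

View pics/m5.png

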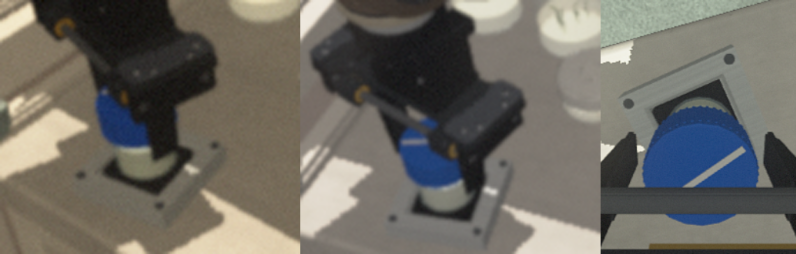

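Released, the jar is upright with its lid top at 91.7 mm, so it is fully home. The lid line is at 1.905 rad. I'll regrip and start turning.

```bash
python3 -m inch '{"hand":[0.85,0,0,0,0,0,0],"delta_pos":[[-0.06,0,0],[0,0,0],[0,0,0],[0,0,0],[0,0,0],[0,0,0],[0,0,0]],"turn":[0,0,0,0,0,0,0]}'; cat > q.py <<'E'
from h import *
s=env.state();print('M',s['moment'].round(3),'tau6',round(s['tau'][5],3),'j6',s['joints'][5].round(4),'yaw',s['tcp_rot'][2].round(4),s['ft_force'].round(1))
E
python3 q.py
python3 -m inch '{"hand":[0,0,0,0],"delta_pos":[[0,0,0],[0,0,0],[0,0,0],[0,0,0]],"turn":[0.05,0.05,0.05,0.05]}';python3 q.py
python3 -m inch '{"hand":[0,0],"delta_pos":[[0,0,0],[0,0,0]],"turn":[0.05,0.05]}';python3 q.py
```

```text
t: 11.9
eef_pos: [536.0, -170.8, 136.7]
tcp_rot: [3.141, 0.0, 2.875]
ft_force: [-0.3, 0.5, 0.4]
opening: 0.645
M [ 0.063  0.017 -0.02 ] tau6 -0.0 j6 -1.7307 yaw 2.8754 [-0.3  0.5  0.4]
t: 12.3
eef_pos: [536.0, -170.8, 136.7]
tcp_rot: [3.142, -0.0, 2.673]
ft_force: [-0.2, 0.6, 0.7]
opening: 0.646
M [ 0.014 -0.022 -0.016] tau6 -0.782 j6 -1.5287 yaw 2.6734 [-0.2  0.6  0.7]
t: 12.5
eef_pos: [536.0, -170.8, 136.7]
tcp_rot: [3.141, -0.0, 2.573]
ft_force: [-0.2, 0.9, -0.4]
opening: 0.647
M [ 0.073 -0.107  0.01 ] tau6 -0.781 j6 -1.4287 yaw 2.5735 [-0.2  0.9 -0.4]
```

```bash

python3 -m inch '{"hand":[0,0],"delta_pos":[[0,0,0],[0,0,0]],"turn":[0.05,0.05]}' >/dev/null;python3 q.py
python3 -m inch '{"hand":[0],"delta_pos":[[0,0,0]],"turn":[0.05]}' >/dev/null;python3 q.py
python3 -m inch '{"hand":[0],"delta_pos":[[0,0,0]],"turn":[0.05]}' >/dev/null;python3 q.py
python3 -m inch '{"hand":[0],"delta_pos":[[0,0,0]],"turn":[0.05]}' >/dev/null;python3 q.py
```

```text
M [ 0.14  -0.103 -0.009] tau6 -0.781 j6 -1.3287 yaw 2.4734 [ 0.6  0.3 -0.9]
M [ 0.113 -0.086  0.08 ] tau6 -0.781 j6 -1.2787 yaw 2.4234 [-0.1  0.9 -0.1]
M [ 0.128 -0.084  0.035] tau6 -0.781 j6 -1.2287 yaw 2.3734 [ 0.6  1.4 -0.8]
M [ 0.064 -0.138  0.034] tau6 -0.781 j6 -1.1787 yaw 2.3234 [ 0.7  0.9 -1. ]
```

```bash

python3 -m inch '{"hand":[0],"delta_pos":[[0,0,0]],"turn":[0.05]}' >/dev/null;python3 q.py
python3 -m inch '{"hand":[0],"delta_pos":[[0,0,0]],"turn":[0.05]}' >/dev/null;python3 q.py
```

```text
M [ 0.056 -0.145  0.01 ] tau6 -0.781 j6 -1.1287 yaw 2.2734 [ 0.8  0.4 -0.3]
M [ 0.064 -0.218  0.017] tau6 -0.781 j6 -1.0787 yaw 2.2233 [ 0.8  1.1 -0.8]
```

```bash

python3 -m inch '{"hand":[0],"delta_pos":[[0,0,0]],"turn":[0.05]}' >/dev/null;python3 q.py
python3 -m inch '{"hand":[0],"delta_pos":[[0,0,0]],"turn":[0.05]}' >/dev/null;python3 q.py
```

```text
M [ 0.14  -0.172  0.055] tau6 -0.78 j6 -1.0287 yaw 2.1734 [ 0.8  1.3 -1.1]
M [ 0.171 -0.192 -0.011] tau6 -0.78 j6 -0.9787 yaw 2.1234 [ 0.7  1.8 -0.1]
```

```bash

python3 -m inch '{"hand":[0],"delta_pos":[[0,0,0]],"turn":[0.05]}' >/dev/null;python3 q.py
python3 -m inch '{"hand":[0],"delta_pos":[[0,0,0]],"turn":[0.05]}' >/dev/null;python3 q.py
```

```text
M [ 0.097 -0.272  0.077] tau6 -0.781 j6 -0.9287 yaw 2.0734 [ 1.3  1.1 -0.6]
M [ 0.106 -0.238  0.037] tau6 -0.78 j6 -0.8787 yaw 2.0234 [ 1.2  0.8 -0.5]
```

```bash

python3 -m inch '{"hand":[0],"delta_pos":[[0,0,0]],"turn":[0.05]}' >/dev/null;python3 q.py
python3 -m inch '{"hand":[0],"delta_pos":[[0,0,0]],"turn":[0.05]}' >/dev/null;python3 q.py
```

```text
M [ 0.129 -0.212  0.071] tau6 -0.78 j6 -0.8287 yaw 1.9734 [ 1.5  0.7 -0.7]
M [ 0.122 -0.271  0.076] tau6 -0.78 j6 -0.7787 yaw 1.9234 [ 1.6  1.4 -0.4]
```

```bash

python3 -m inch '{"hand":[0],"delta_pos":[[0,0,0]],"turn":[0.05]}' >/dev/null;python3 q.py
python3 -m inch '{"hand":[0],"delta_pos":[[0,0,0]],"turn":[0.05]}' >/dev/null;python3 q.py
```

```text
M [ 0.18  -0.257  0.082] tau6 -0.781 j6 -0.7287 yaw 1.8734 [ 1.8  1.2 -0.3]
M [ 0.156 -0.307  0.044] tau6 -0.781 j6 -0.6787 yaw 1.8234 [ 1.9  1.4 -1. ]
```

```bash

python3 -m inch '{"hand":[0],"delta_pos":[[0,0,0]],"turn":[0.05]}' >/dev/null;python3 q.py
python3 -m inch '{"hand":[0],"delta_pos":[[0,0,0]],"turn":[0.05]}' >/dev/null;python3 q.py
```

```text
M [ 0.095 -0.243  0.011] tau6 -0.78 j6 -0.6287 yaw 1.7734 [ 1.9  0.8 -1.6]
M [ 0.14  -0.29   0.066] tau6 -0.78 j6 -0.5787 yaw 1.7234 [ 2.1  0.8 -1.9]
```

```bash

python3 -m inch '{"hand":[0],"delta_pos":[[0,0,0]],"turn":[0.05]}' >/dev/null;python3 q.py
python3 -m inch '{"hand":[0],"delta_pos":[[0,0,0]],"turn":[0.05]}' >/dev/null;python3 q.py
```

```text
M [ 0.195 -0.271  0.068] tau6 -0.78 j6 -0.5287 yaw 1.6734 [ 0.8  1.5 -2.2]
M [ 0.085 -0.319  0.074] tau6 -0.78 j6 -0.4787 yaw 1.6233 [ 2.6  1.7 -1.5]
```

```bash

python3 -m inch '{"hand":[0],"delta_pos":[[0,0,0]],"turn":[0.05]}' >/dev/null;python3 q.py
python3 m.py 6;python3 - <<'E'
from h import *
for c in ["wrist"]:
    P=np.load(f"pics/{c}6P.npy");im=cv2.imread(f"pics/{c}6.png").astype(int);x,y,z=P[...,0],P[...,1],P[...,2]
    w=(np.hypot(x-537,y+171)<33)&(abs(z-92)<4)&(im.min(-1)>100)
    m=P[w][:,:2].mean(0);V=np.linalg.svd(P[w][:,:2]-m)[2][0];print(' line',w.sum(),m,np.arctan2(V[1],V[0]))
E
```

```text
M [-0.551 -0.693  0.315] tau6 -0.551 j6 -0.4288 yaw 1.5736 [ 3.6 -1.7  0.3]
[ 536.37686071 -170.84031013  136.81843775] [3.14042696e+00 3.19628835e-04 1.57362649e+00]
 line 521 [ 543.45829412 -167.97622931] -2.2746044235486886
```

View pics/m6.png

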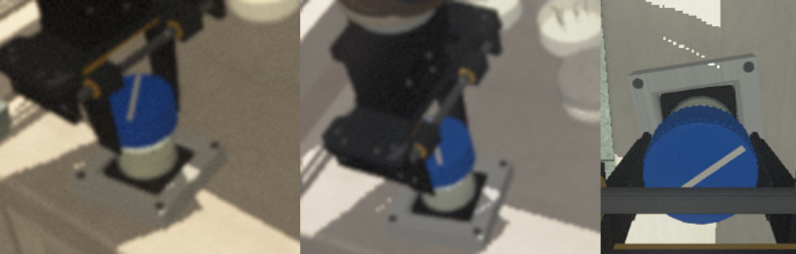

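The torque jumped to 0.315 N·m between yaw 1.623 and 1.574, so the lid has met its seal. The lid line hasn't moved in the wrist view, so there is no slip. Now for the extra squeeze.

```bash

python3 -m inch '{"hand":[0],"delta_pos":[[0,0,0]],"turn":[0.05]}' >/dev/null;python3 q.py
python3 -m inch '{"hand":[0],"delta_pos":[[0,0,0]],"turn":[0.05]}' >/dev/null;python3 q.py
```

```text
M [-0.061 -0.797  0.321] tau6 -1.093 j6 -0.3823 yaw 1.5271 [ 4.1 -0.3 -0.4]
M [ 0.047 -0.846  0.326] tau6 -0.522 j6 -0.3307 yaw 1.4755 [ 5.8  0.4 -1.2]
```

```bash

python3 -m inch '{"hand":[0],"delta_pos":[[0,0,0]],"turn":[0.05]}' >/dev/null;python3 q.py
```

```text
M [ 0.002 -0.949  0.403] tau6 -0.439 j6 -0.2807 yaw 1.4255 [ 5.7  0.7 -0.8]
```

```bash

python3 -m inch '{"hand":[0],"delta_pos":[[0,0,0]],"turn":[0.05]}' >/dev/null;python3 q.py
python3 -m inch '{"hand":[0],"delta_pos":[[0,0,0]],"turn":[0]}' >/dev/null;python3 q.py
python3 m.py 7
```

```text
M [ 0.017 -0.949  0.418] tau6 -0.406 j6 -0.2307 yaw 1.3756 [ 4.5  1.3 -2.1]
M [-0.002 -0.896  0.203] tau6 0.904 j6 -0.2315 yaw 1.3762 [ 5.  -0.  -0.1]
[ 536.55239898 -170.88544326  136.90854051] [3.13991733e+00 1.33639234e-04 1.37624821e+00]
```

View pics/m7.png

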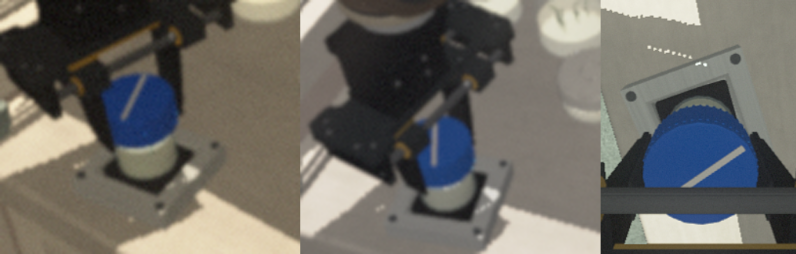

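```bash

python3 -m inch '{"hand":[0],"delta_pos":[[0,0,0]],"turn":[0.05]}' >/dev/null;python3 q.py
for i in 1; do python3 -m inch '{"hand":[0],"delta_pos":[[0,0,0]],"turn":[0]}' >/dev/null;python3 q.py;done
python3 -m inch '{"hand":[0],"delta_pos":[[0,0,0]],"turn":[0]}' >/dev/null;python3 q.py
```

```text
M [ 0.026 -1.091  0.47 ] tau6 -0.995 j6 -0.183 yaw 1.3278 [ 5.9 -0.  -0.3]
M [ 0.042 -1.07   0.287] tau6 0.831 j6 -0.1817 yaw 1.3265 [ 5.3  0.  -1. ]
M [ 0.071 -1.016  0.186] tau6 0.256 j6 -0.183 yaw 1.3277 [6.  0.1 0.1]
```

0.47 N·m while turning, about 0.27 rad past the seal, which is mid-window. I'll release and back off upward.

```bash
python3 -m inch '{"hand":[0.9,0.9,0.9,0.9,0.9,0.9,0.9,0.9,0.9,0.9,0.9,0.9],"delta_pos":[[0,0,0],[0,0,0],[0,0,0],[0,0,0],[0,0,0],[0,0,-1],[0,0,-2],[0,0,-4],[0,0,-4],[0,0,-4],[0,0,-2],[0,0,0]],"turn":[0,0,0,0,0,0,0,0,0,0,0,0]}'; python3 m.py 8; python3 n.py 8 22; python3 - <<'E'
from h import *
for c in ["scene","side","wrist"]:
    P=np.load(f"pics/{c}8P.npy");im=cv2.imread(f"pics/{c}8.png").astype(int);x,y,z=P[...,0],P[...,1],P[...,2]
    b=(np.hypot(x-537,y+171)<45)&(z>88)&(z<97);q=P[b];A=np.c_[x[b],y[b],np.ones(b.sum())]
    print(c,len(q),cv2.minEnclosingCircle(q[:,:2].astype(np.float32)),np.median(q[:,2]),np.linalg.lstsq(A,z[b],rcond=None)[0][:2].round(3))
    w=(np.hypot(x-537,y+171)<29)&(abs(z-92)<4)&(im[...,2]>110)
    m=P[w][:,:2].mean(0);V=np.linalg.svd(P[w][:,:2]-m)[2][0];print(' line',w.sum(),m,np.arctan2(V[1],V[0]))
E
```

```text
t: 16.8
eef_pos: [536.4, -171.0, 310.4]
tcp_rot: [3.136, 0.001, 1.326]
ft_force: [-0.7, -0.8, -0.2]
opening: 0.901
[ 536.3509962  -170.95440847  310.42783205] [3.13588534e+00 9.51375981e-04 1.32554687e+00]
scene holder [ 537.7 -170.2] 8.5 plane [5.0000e-03 2.0000e-03 1.9928e+01] | foot 378 [ 537.6 -170.7] [67.6 67.7] 8.7 plane [-2.0000e-03  1.0000e-03  2.0445e+01] med 21.0 U -34.0 33.6 W -33.9 33.9
side holder [ 538.4 -170.8] 8.6 plane [8.0000e-03 7.0000e-03 1.9872e+01] | foot 336 [ 537.3 -170.8] [66.8 67.9] 9.4 plane [4.0000e-03 4.0000e-03 2.0166e+01] med 20.4 U -33.9 33.2 W -34.0 33.8
wrist holder [ 537.1 -171.2] 8.8 plane [-0.0000e+00 -1.0000e-03  1.9858e+01] | foot 684 [ 537.7 -170.7] [67.9 68. ] 9.0 plane [1.0000e-03 5.0000e-03 1.9659e+01] med 19.9 U -34.0 34.0 W -34.0 34.0
scene 593 ((537.0606079101562, -170.7250213623047), 32.2811279296875) 91.98521373580638 [0.011 0.013]
 line 0 [nan nan] 0.0
side 567 ((538.1778564453125, -172.21910095214844), 32.17830276489258) 91.85842826916507 [0.012 0.005]
 line 19 [ 537.05649975 -171.19360846] -2.709213719675602
wrist 2569 ((537.196533203125, -171.2807159423828), 31.46009635925293) 91.75582179002225 [-0.001 -0.005]
 line 176 [ 538.16133654 -171.14540646] -2.7196734137019942<stdin>:7: RuntimeWarning: Mean of empty slice.
  ret = um.true_divide(
```

View pics/m8.png

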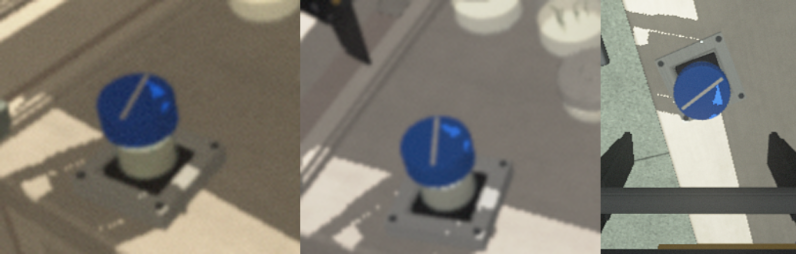

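View pics/scene8.png

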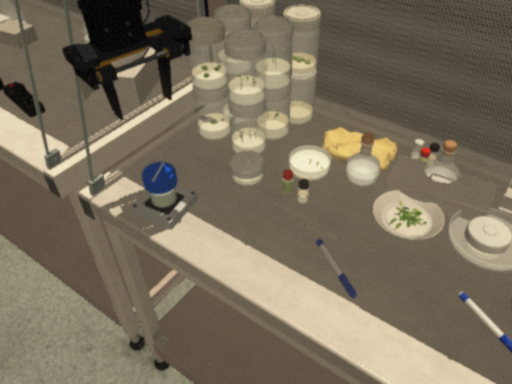

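The scene shows the jar upright in the holder at (160,185), the bystanders where they were and the gripper clear above. I'm handing in.

```bash
python3 -c "
from h import *
print(ticket.job_done())"
```

```text
the job is handed in; nothing more can be done
None
```

The jar is standing fully home in the holder's square pocket with its lid screwed down snug. I handed the job in at about 17 s, and the hand-in gives no verdict.

- **Placing:** On the first try the foot caught on the pocket's chamfer, with about 20 N measured. I lifted it slightly, shifted it about 1.5 mm, and it dropped in freely to the floor. Afterwards the lid top measured 91.8–92.0 mm in all three cameras (92 mm expected when home), and it was level to about 0.01 rad.
- **Tightening:** The lid turned nearly free for about 1.27 rad, then the torque jumped to about 0.32 N·m at the seal. I turned it about 0.27 rad further, to 0.47 N·m while moving and 0.19–0.29 N·m holding still. The jar's play in the pocket could take up to about 0.05 rad off that squeeze, which still leaves it well inside the snug range.
- **Leaving it:** I let go and backed straight up, so nothing touches the jar. In the last scene picture the bystanders look unmoved; I judged that by eye and did not measure it.

**Disagreements in the checks:** While the lid was gripped, the lid-line angle read from the wrist camera disagreed with the turn by up to 0.26 rad. I put that down to the gripper hiding part of the line. The line kept the same place in the wrist picture throughout. Its final angle (0.42–0.43 rad) against its angle before pickup also fits the 1.55 rad turned, so I saw no sign of slipping. The scene camera could not find the line at the end.

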